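# Balance two gas sample cylinders on the beam rack

## Task

Hang the slim sample cylinder by its hook in the saddle between the two ridges on the left arm of the pivoting bar and let go of it; then hang the stout one on the plain right arm and slide it along the bar until, left alone, the bar rests level. Hand their weight over to the bar gently, without dropping, pressing or jamming them, do not lean on the rack, and leave the other things on the table where they are.

Things in the scene. Friction and masses are not known exactly. Their poses are not given: they have to be found in the camera images.
- rack: balance rack, fixed: grey base 160 x 180 x 16 mm, one upright post 36 mm wide and 248 mm high that stands 18 to 42 mm beyond (+x of) the bar's centre line. Origin on the table straight under the pivot; at yaw 0 its y axis is the rest direction of the bar, +y the left arm as seen by the robot, -x is the free side from which things are hung.
- bar (a joint): tilt of the pivoting bar in rad: 0 level, positive when the left (+y) arm is up and the right arm down. The pivot line runs along the rack's x, 6 mm under bar_mid. A damped spring of about 0.8 N m/rad draws it level; hard stops at -0.12 and +0.12; a single cylinder (about 0.12 m out) tips it right onto its stop.
- bar_mid (a point): middle of the bar's top face, over the pivot, 235 mm above the table. The bar is a plain aluminium square bar 12 x 12 mm, 450 mm long, along y of this frame (+y left arm, -y right arm), turning with the bar; z normal to its top face. The right arm is plain and smooth.
- bar_saddle (a point): middle of the saddle on top of the left arm, 120 mm from the pivot: 35 mm of clear flat bar between two rounded ridges 5 mm high. Axes as bar_mid.
- slim: slim steel gas sample cylinder, 40 mm across, standing upright; cylinder 95 mm tall, 191 mm with bracket. Origin: centre of its underside. Weighs about 0.3 to 0.48 kg, not told. On the 5 mm thick roof stands a black grip tab to be held from above, 16 mm in y, 20 mm in x, its top 39 mm above the roof's underside (both cylinders alike).
- slim_seat (a point): middle of the underside of the roof of the slim cylinder's hook, 152 mm above the foot: it must rest on the bar's top. Axes as body slim. Hook of both (yaw 0): upright on the -x side, level roof 30 mm wide in y, lip on the +x side reaching 10 mm below the roof's underside; inside 17 mm wide in x, 42 mm high, open to +x below the lip, where the bar enters; the hook's y then runs along the bar.
- stout: stout steel gas sample cylinder, 52 mm across, standing upright; cylinder 70 mm tall, 166 mm with bracket. Origin: centre of its underside. Weighs about 0.3 to 0.48 kg, not told and not the same as the slim one: it balances somewhere from 75 to 190 mm from the pivot. Bracket and tab as on the slim one.
- stout_seat (a point): middle of the underside of the roof of the stout cylinder's hook, 127 mm above its underside: this point comes to lie on the bar's top face. Axes as body stout.
- glasses: bystander: yellow safety glasses, 140 mm wide; origin under its centre
- spanner: bystander: steel spanner 150 mm long, lying flat; origin under its centre
- jar: bystander: small clear jar with a steel cap, 44 mm across, 50 mm tall; origin under its centre
- spare: bystander: plain steel cylinder without any bracket, 38 mm across, 70 mm tall, standing; origin under its centre
- collar: bystander: brass ring 44 mm across, 14 mm tall; origin under its centre
- tray: bystander: shallow grey plastic tray 120 x 160 x 30 mm; origin under its centre
- fitting: bystander: small brass pipe fitting 45 mm long; origin under its centre
There are look-alikes about, which are no part of the job. What is shaped like the stout but blue is not meant.

How it is judged:
By the outcome, as a careful person would: the job done as asked, in the order asked, and still so for the second after the job is handed in, with the robot touching nothing.
It also fails if it takes over 72 s, if anything falls off the work surface, if the arm or the gripper's body presses on something with over 40 N, if the wrist force passes 120 N, or if a joint passes its speed limit or range.

## Robot

A 7-joint arm with a two-finger parallel gripper is mounted at the origin on the work surface. World frame = base frame: x ahead of the robot, y to its left, z up, the work surface at z = 0. Lengths are in m, angles in rad, forces in N, time in s.
With the tool pointing down it reaches from about 0.425 to 0.925 m from the base axis. Payload 6.8 kg.
Tool frame: the origin (TCP) lies midway between the tips of the shut fingers; the grasp point (between the pads) lies 19 mm behind it; z points along the fingers, y is the direction in which the jaws open and shut (so a half turn about z gives the same grasp; the last joint's range is limited). The gripper opens to 88 mm and grips with 3 to 60 N. Pads are 20 mm wide; open, the fingers measure 115 mm over their backs; the gripper's body (75 mm by 178 mm) begins 61 mm behind the grasp point.
Start: joints at [-1.307, 0.477, 0.022, 1.555, -0.011, 1.109, -0.083], TCP at [0.245, 0.629, 0.223] pointing down, gripper open.
Joint ranges: [-2.96, 2.96], [-0.34, 2.1], [-1.41, 1.46], [0.24, 2.44], [-1.37, 4.51], [0.17, 1.92], [-2.96, 2.96]. Speed limits (rad/s): [2.39, 2.39, 3.14, 3.14, 3.14, 3.14, 3.14].

## Interface

Orientations are given as a unit quaternion [x, y, z, w].
In Python, from bench import status, imaging, job_done gives the robot as it stands. The module is installed in compiled form; this text tells all that it offers.
- The arm moves only by the shell command python3 -m inch 'ROWS' [FORCE]. ROWS is JSON, a list that holds one entry, the list of rows, each a list of 5 numbers: the gripper's target within -1 to 1 (fully open at 1, half-way at 0, shut at -1), then the shift along the tool's x, y, z in m, then the turn about the tool's z in rad. In form: [[[fingers, tx, ty, tz, twist], ...]]. A call has 1 to 8 rows; each row shifts and turns the commanded pose from where the row before left it, along the tool's axes as they then stand; what a row does not reach is not made up. A row lasts 1/8 s, in which the tool goes at most 62.5 mm and 10.7 degrees, less where a joint would pass 70% of its speed; a pose out of reach is approached as far as the arm can. A call with a gripper value outside its range is refused whole. The fingers move at their own pace and stop on an object; FORCE is the grip in N (left out, the last holds). Time passes only in rows, so rows that do not move let the fingers close. It gives the time, the measured TCP pose, the force and the opening at its end, in the units of the state.
- status.get_state(): the state, without advancing time (a new reading comes with each control period).
- imaging.read_camera(name): name is "scene" or "side" or "wrist"; returns (picture, depth): 400x640x3 uint8, red, green, blue; 400x640 float32, m along the optical axis (not along the pixel's ray), 0 where there is no reading.
- imaging.camera_model(name): a dict with "K" (3x3 intrinsics, pixels), "rvec" (rotation vector, rad) and "tvec" (3), from world to camera coordinates, as OpenCV has them. Camera axes: x right, y down, z forward; pixel columns grow to the right and rows downward; lengths in m; the calibration is good to about 2 mm. The wrist camera is an equidistant fisheye: a pixel r from the principal point sees the ray r / f radians off the axis. A picture is of the moment at which its call begins: read the wrist's pose just before it. camera_model takes no time and is no camera call; for the wrist camera it gives the pose at the moment of the call.
- job_done(): hands the job in, once; it reports no verdict.
The state is a dict: "clock": time; "q": joint angles; "qvel": joint speeds; "joint_torque": joint torques, N m; "tcp_pos": TCP position; "tcp_rot": TCP orientation; "force": force on the tool from outside, world axes, zero at the start; "ft_torque": the same for the moment, N m; "width": finger opening in m.
Only numpy, scipy, OpenCV 4.12 (cv2) and the standard library are available. Lean on these libraries where they do the work, as an engineer would, in place of code of your own. Each camera call takes 0.05 s, during which the arm holds its last target. There are 200 camera calls.

## Working session

There is one attempt and no reset: what is moved stays moved. The work goes in short steps, Python scripts to look and compute and a shell command to move; the robot and the scene stay as the last step left them, time stands still between calls to the robot, and variables do not carry over. Pictures are saved under pics/ and viewed, about 8 in all and at most 12, crops included, and the job is handed in when it is done.

```bash
mkdir -p pics
cat > h.py <<'E'
import numpy as np, cv2
from bench import status, imaging, job_done
def cam(n):
    m=imaging.camera_model(n); p,d=imaging.read_camera(n); return p,d,m
def save(n,p): cv2.imwrite('pics/'+n,p[:,:,::-1])
def pts(d,m):
    K=np.array(m['K']);R=cv2.Rodrigues(np.array(m['rvec'],float))[0];t=np.array(m['tvec']).ravel()
    v,u=np.mgrid[:d.shape[0],:d.shape[1]]
    c=np.stack([(u-K[0,2])/K[0,0]*d,(v-K[1,2])/K[1,1]*d,d],-1)
    return (c-t)@R
E
python3 - <<'E'
from h import *
for n in ('scene','side'):
    p,d,m=cam(n); save(n+'0.png',p); np.savez(n+'0.npz',p=p,d=d,P=pts(d,m)); print(n,m)
s=status.get_state(); print(s)
E
```

```text
scene {'K': array([[457.17372816,   0.        , 323.79522285],
       [  0.        , 457.17372816, 194.88335332],
       [  0.        ,   0.        ,   1.        ]]), 'rvec': array([ 1.96673975,  1.47236533, -0.59261195]), 'tvec': array([-0.1656844 , -0.2710387 ,  1.55346866])}
side {'K': array([[483.93255539,   0.        , 325.50301816],
       [  0.        , 483.93255539, 188.97071655],
       [  0.        ,   0.        ,   1.        ]]), 'rvec': array([ 2.31274899, -0.8295709 ,  0.28493067]), 'tvec': array([-0.40957752,  0.38646013,  0.87637638])}
{'clock': 0.1, 'q': array([-1.30714767,  0.47773187,  0.02234313,  1.55631356, -0.01149503,
        1.10930143, -0.08310583]), 'qvel': array([-0.00073967, -0.00141294,  0.00018773, -0.00448993,  0.00037465,
        0.0007665 ,  0.00074724]), 'joint_torque': array([ 3.76783355e-03, -5.84089601e+01,  1.53958339e+00, -2.73315561e+01,
       -5.42963657e-02,  1.31324289e-02,  7.18103320e-05]), 'tcp_pos': array([0.24500947, 0.62839544, 0.22178576]), 'tcp_rot': array([ 1.84797751e-01,  9.82776236e-01, -8.08062426e-04, -8.94546743e-05]), 'force': array([-0.97041515,  0.13636976,  0.25753749]), 'ft_torque': array([0.00344302, 0.02385427, 0.00412358]), 'width': 0.08781771451219408}
```

View pics/scene0.png

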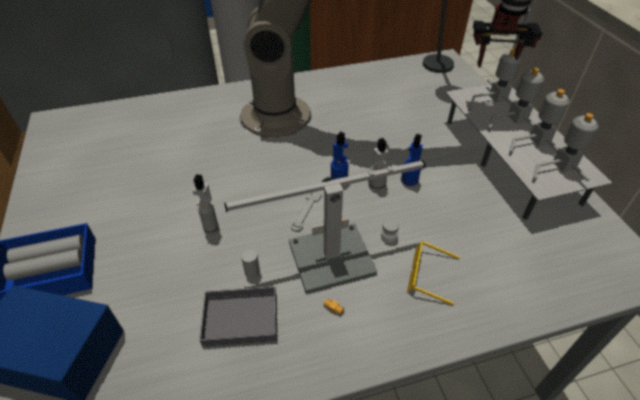

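View pics/side0.png

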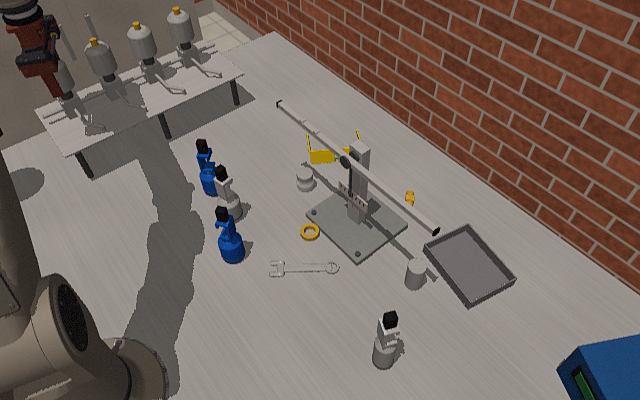

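The scene view shows the rack at about (330,230), with grey cylinders at (207,210) and (380,165), and blue look-alikes at (340,160) and (413,165). In the side view the grey ones are at (385,340) and (228,195). Next I'll measure them.

Run:
```python
from h import *
np.set_printoptions(precision=4,suppress=True)
D={n:np.load(n+'0.npz') for n in('scene','side')}
def box(n,u0,u1,v0,v1):
    P=D[n]['P'][v0:v1,u0:u1].reshape(-1,3);c=D[n]['p'][v0:v1,u0:u1].reshape(-1,3).astype(int);ok=D[n]['d'][v0:v1,u0:u1].ravel()>0
    return P[ok],c[ok]
for n,nm,b in [('side','A',(365,415,300,375)),('side','B',(210,250,160,225)),('scene','A',(185,225,170,240)),('scene','B',(366,394,134,192))]:
    P,c=box(n,*b); blk=(c.max(1)<60)&(P[:,2]>.1)
    print(n,nm,'tab',blk.sum(),np.median(P[blk],0),P[blk].min(0),P[blk].max(0))
    for z0,z1 in [(.01,.03),(.03,.05),(.05,.065),(.065,.08),(.08,.1),(.1,.12),(.12,.135),(.135,.15),(.15,.165),(.165,.2)]:
        q=P[(P[:,2]>z0)&(P[:,2]<z1)]
        if len(q)>3: print(z0,len(q),q.mean(0),np.percentile(q,3,0)[:2],np.percentile(q,97,0)[:2])
# bar
for n in D:
    P=D[n]['P'].reshape(-1,3);ok=(D[n]['d'].ravel()>0)&(P[:,2]>.215)&(P[:,2]<.26)&(P[:,0]>.45)&(P[:,0]<.9)&(abs(P[:,1])<.45)
    q=P[ok]; o=cv2.fitLine(q[:,:2].astype(np.float32),cv2.DIST_HUBER,0,.01,.01).ravel();print(n,len(q),o,q.min(0),q.max(0))
    s=(q[:,:2]-o[2:])@o[:2]
    for a in np.arange(-.26,.26,.04):
        w=(s>a)&(s<a+.04)
        if w.sum()>3: print(round(a,2),w.sum(),q[w].mean(0),np.percentile(q[w,2],95))
p=D['side']['p']
w=[cv2.resize(p[y:y+80,x:x+80],(390,390),interpolation=cv2.INTER_CUBIC) for x,y in((345,300),(195,150))]
save('crop1.png',np.hstack(w))
```

```text
side A tab 219 [ 0.4434 -0.2726  0.1882] [ 0.435  -0.2795  0.1595] [ 0.4574 -0.2601  0.1952]
0.01 92 [ 0.4356 -0.2774  0.0203] [ 0.4272 -0.2885] [ 0.455  -0.2557]
0.03 90 [ 0.434  -0.2772  0.0403] [ 0.4274 -0.2882] [ 0.4495 -0.2585]
0.05 67 [ 0.4352 -0.2784  0.0572] [ 0.4275 -0.2883] [ 0.4521 -0.2611]
0.065 74 [ 0.4344 -0.277   0.0723] [ 0.4271 -0.2884] [ 0.4507 -0.2578]
0.08 197 [ 0.438  -0.2742  0.0877] [ 0.4284 -0.2874] [ 0.4544 -0.2535]
0.1 143 [ 0.4444 -0.2751  0.1116] [ 0.43   -0.2856] [ 0.4569 -0.2543]
0.12 38 [ 0.4341 -0.2666  0.1271] [ 0.4293 -0.2787] [ 0.4404 -0.2504]
0.135 53 [ 0.4358 -0.2694  0.1428] [ 0.4289 -0.287 ] [ 0.4518 -0.2511]
0.15 178 [ 0.4414 -0.2728  0.158 ] [ 0.4299 -0.2864] [ 0.4545 -0.2521]
0.165 218 [ 0.4445 -0.2707  0.1857] [ 0.4357 -0.2789] [ 0.4551 -0.2602]
side B tab 340 [0.3655 0.115  0.1565] [0.3446 0.0976 0.1022] [0.4223 0.2178 0.1704]
0.01 103 [0.4154 0.2224 0.0204] [0.4042 0.1826] [0.4345 0.2903]
0.03 98 [0.414  0.2136 0.0408] [0.3987 0.1829] [0.4312 0.2872]
0.05 152 [0.4117 0.2098 0.0598] [0.3903 0.1834] [0.435  0.2876]
0.065 155 [0.4119 0.2223 0
[... 2711 characters left out ...]
 -0.002 ] [ 0.5824 -0.2202  0.2151] [0.6375 0.2352 0.2529]
-0.26 47 [0.5885 0.2267 0.2346] 0.2390394405656724
-0.22 112 [0.5892 0.1983 0.2346] 0.23853166317983066
-0.18 126 [0.5898 0.1572 0.2355] 0.24102880220588413
-0.14 133 [0.5904 0.1168 0.2353] 0.2422164033120825
-0.1 138 [0.5913 0.0777 0.2344] 0.2380671301226796
-0.06 176 [0.599  0.0343 0.2375] 0.25043524221845653
-0.02 548 [ 0.6082 -0.0009  0.2381] 0.25075775337610123
0.02 166 [ 0.5935 -0.0423  0.2342] 0.23815933757843294
0.06 171 [ 0.5941 -0.0825  0.2342] 0.23823874413263246
0.1 189 [ 0.5949 -0.1221  0.2342] 0.2384554068198653
0.14 197 [ 0.5957 -0.1619  0.2341] 0.23815914569091784
0.18 231 [ 0.5964 -0.2027  0.2339] 0.23816000973383408
```

View pics/crop1.png

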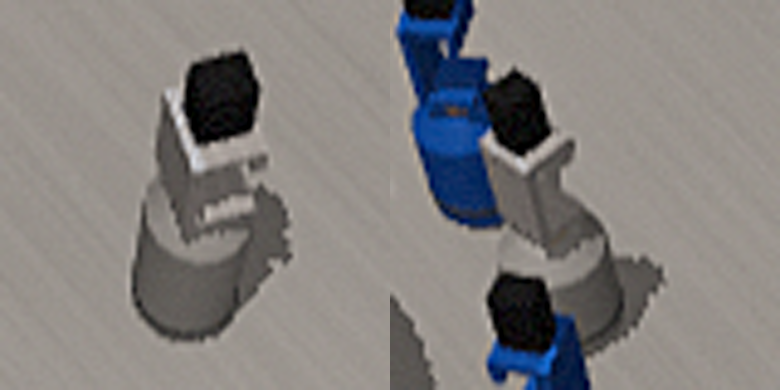

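The left crop is the slim and the right one is the stout. Both hooks open roughly towards +x, but the yaws are not yet exact. I'll measure yaw and print the move vectors.

```bash
cat >> h.py <<'E'
from scipy.spatial.transform import Rotation as Ro
np.set_printoptions(precision=4,suppress=True)
def go(x,y,z,head=None,s=None):
    s=s or status.get_state(); R=Ro.from_quat(s['tcp_rot']).as_matrix(); p=s['tcp_pos']
    h=np.degrees(np.arctan2(R[1,1],R[0,1]))
    print('t',round(s['clock'],2),'tcp',p,'jawhead',round(h,2),'F',s['force'],'w',round(s['width'],4),'tilt',R[:,2])
    d=R.T@(np.array([x,y,z])-p); tw=None if head is None else -np.radians((head-h+90)%180-90)
    print('  shift(tool)',d.round(4),'rows',np.linalg.norm(d)/.0625,'twist',tw)
E
python3 - <<'E'
from h import *
D={n:np.load(n+'0.npz') for n in('scene','side')}
for n in D:
  for nm,c0,h in (('slim',(.447,-.268),.152),('stout',(.412,.207),.127)):
    P=D[n]['P'].reshape(-1,3);g=P[(np.hypot(P[:,0]-c0[0],P[:,1]-c0[1])<.032)]
    for a,b in ((h+.001,h+.008),(h+.009,h+.045),(h+.034,h+.045)):
        q=g[(g[:,2]>a)&(g[:,2]<b)]; r=cv2.minAreaRect(q[:,:2].astype(np.float32)*1000); print(n,nm,a,len(q),r)
    q=g[(g[:,2]>h-.05)&(g[:,2]<h)]
    # upright: huber line
    print(' upr',len(q),cv2.fitLine(q[:,:2].astype(np.float32),cv2.DIST_HUBER,0,.01,.01).ravel())
go(.45,.30,.36)
E
```

```text
scene slim 0.153 71 ((446.04541015625, -267.8775939941406), (30.145065307617188, 29.544097900390625), 61.7735710144043)
scene slim 0.161 125 ((446.6337890625, -268.58697509765625), (16.210721969604492, 23.041975021362305), 65.66946411132812)
scene slim 0.186 49 ((446.9280700683594, -268.3742370605469), (15.52510929107666, 22.6590518951416), 69.12370300292969)
 upr 209 [ 0.3768 -0.9263  0.4471 -0.2664]
scene stout 0.128 52 ((415.2520446777344, 206.4687042236328), (36.756805419921875, 24.31140899658203), 55.62236022949219)
scene stout 0.136 105 ((411.5368957519531, 208.94943237304688), (22.832561492919922, 20.799631118774414), 14.6333589553833)
scene stout 0.161 37 ((410.00347900390625, 209.65708923339844), (20.584753036499023, 17.2652530670166), 13.446647644042969)
 upr 172 [0.6299 0.7767 0.4125 0.2068]
side slim 0.153 139 ((446.7434387207031, -268.71063232421875), (31.33373260498047, 27.23493003845215), 67.17398071289062)
side slim 0.161 242 ((446.1244812011719, -270.60980224609375), (20.56575584411621, 20.312036514282227), 66.6171875)
side slim 0.186 136 ((447.02105712890625, -268.8661804199219), (16.66896629333496, 20.036123275756836), 66.77476501464844)
 upr 241 [ 0.544  -0.8391  0.4407 -0.2723]
side stout 0.128 73 ((412.201904296875, 208.89874267578125), (28.3810977935791, 32.487693786621094), 12.17662239074707)
side stout 0.136 169 ((411.777099609375, 206.1273651123047), (22.43930435180664, 26.98654556274414), 13.84921932220459)
side stout 0.161 75 ((412.6502990722656, 208.6946258544922), (20.926179885864258, 18.544559478759766), 6.599306106567383)
 upr 203 [ 0.4405 -0.8977  0.4028  0.2057]
t 0.1 tcp [0.245  0.6284 0.2218] jawhead 68.7 F [-0.9704  0.1364  0.2575] w 0.0878 tilt [-0.0005 -0.0016 -1.    ]
  shift(tool) [-0.3103 -0.2317 -0.1378] rows 6.576911999493036 twist None
```

Slim is at about (0.4468, -0.2687) with a jaw heading of about 67°. Stout is at about (0.4115, 0.208) with a heading of about 103°. The rack pivot is at about (0.594, 0.008) with a yaw of about 1°. I'll start moving, going around the base.

```bash
python3 -m inch '[[[0.2,-0.0427,-0.0285,-0.012,0],[0.2,-0.0427,-0.0285,-0.012,0],[0.2,-0.0427,-0.0285,-0.012,0],[0.2,-0.0427,-0.0285,-0.012,0],[0.2,-0.0427,-0.0285,-0.012,0],[0.2,-0.0427,-0.0285,-0.012,0],[0.2,-0.0427,-0.0285,-0.012,0],[0.2,-0.0427,-0.0285,-0.012,0]]]' 20; python3 -c "
from h import *
go(.5,-.1,.32); go(.4468,-.2687,.30,67)"
```

```text
clock: 1.1
tcp_pos: [0.4812, 0.2907, 0.3188]
tcp_rot: [0.185, 0.983, -0.0, -0.0]
force: [1.5, 0.7, 0.5]
width: 0.0524
t 1.1 tcp [0.4812 0.2907 0.3188] jawhead 68.7 F [1.4876 0.6552 0.4681] w 0.0524 tilt [-0.0005 -0.0002 -1.    ]
  shift(tool) [-0.1595 -0.3572 -0.0012] rows 6.258775206025932 twist None
t 1.1 tcp [0.4812 0.2907 0.3188] jawhead 68.7 F [1.4876 0.6552 0.4681] w 0.0524 tilt [-0.0005 -0.0002 -1.    ]
  shift(tool) [-0.1712 -0.5337  0.0189] rows 8.972594508104534 twist 0.029649911760281956
```

```bash
python3 -m inch '[[[0.2,-0.023,-0.051,0,0],[0.2,-0.023,-0.051,0,0],[0.2,-0.023,-0.051,0,0],[0.2,-0.023,-0.051,0,0],[0.2,-0.023,-0.051,0,0],[0.2,-0.023,-0.051,0,0],[0.2,-0.023,-0.051,0,0],[0.2,0,0,0,0.03]]]'; python3 -m inch '[[[0.2,-0.003,-0.044,0.0045,0],[0.2,-0.003,-0.044,0.0045,0],[0.2,-0.003,-0.044,0.0045,0],[0.2,-0.003,-0.044,0.0045,0],[0.2,0,0,0,0],[0.2,0,0,0,0]]]'
python3 - <<'E'
from h import *
go(.4468,-.2687,.161,67)
p,d,m=cam('wrist'); save('w1.png',p); np.savez('w1.npz',p=p,d=d); print(m)
E
```

```text
clock: 2.1
tcp_pos: [0.5001, -0.1037, 0.3186]
tcp_rot: [0.204, 0.979, -0.001, 0.0]
force: [-0.4, 1.7, -0.4]
width: 0.0526
clock: 2.85
tcp_pos: [0.4437, -0.2639, 0.3004]
tcp_rot: [0.199, 0.98, 0.0, -0.0]
force: [0.9, 1.1, -0.2]
width: 0.0522
t 2.85 tcp [ 0.4437 -0.2639  0.3004] jawhead 67.05 F [ 0.8769  1.1229 -0.2119] w 0.0522 tilt [-0.0003  0.0009 -1.    ]
  shift(tool) [-0.0048 -0.0033  0.1394] rows 2.231936390782807 twist 0.0008422290103848331
{'K': array([[309.7069,   0.    , 321.5133],
       [  0.    , 309.7069, 201.4718],
       [  0.    ,   0.    ,   1.    ]]), 'rvec': array([-2.4069, -1.5932, -0.2384]), 'tvec': array([ 0.0693, -0.5482,  0.3165])}
```

View pics/w1.png

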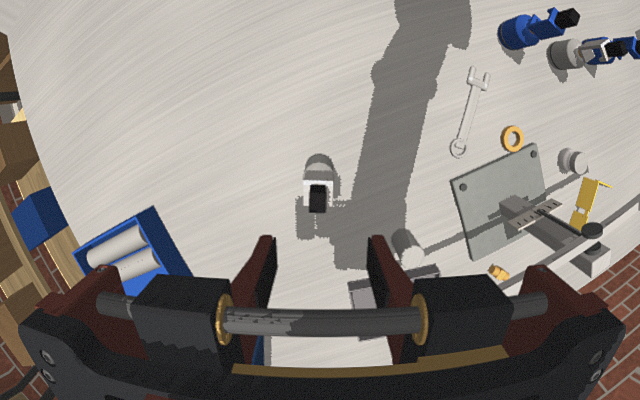

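The wrist view shows the slim's black tab at about (318,198), squarely aligned with the jaws. I'll refine the tab's position with a ray onto z=0.191.

```bash
cat >> h.py <<'E'
def wray(uv,m,z):
    K=m['K'];R=cv2.Rodrigues(m['rvec'])[0];C=-R.T@m['tvec'].ravel()
    o=np.atleast_2d(uv)-[K[0,2],K[1,2]];r=np.linalg.norm(o,axis=1,keepdims=True);th=r/K[0,0]
    v=np.c_[o/r*np.sin(th),np.cos(th)]@R
    return C+v*((z-C[2])/v[:,2:])
def tab(p,m,u0,u1,v0,v1,z):
    k=(p[v0:v1,u0:u1].max(2)<45).astype(np.uint8)
    n,l,st,c=cv2.connectedComponentsWithStats(k); i=1+st[1:,4].argmax()
    y,x=np.where(l==i); W=wray(np.c_[x+u0,y+v0],m,z)[:,:2]
    r=cv2.minAreaRect((W*1000).astype(np.float32)); print('tab',st[i],r); return r
E
python3 - <<'E'
from h import *
m=imaging.camera_model('wrist');f=np.load('w1.npz')
tab(f['p'],m,295,345,170,225,.191)
d=f['d'];print(d[190:212:3,318], d[175:230:6,318]); print(f['p'][176:222:3,318].tolist())
print('cam',-cv2.Rodrigues(m['rvec'])[0].T@m['tvec'])
E
```

```text
tab [ 15  15  16  27 323] ((442.86468505859375, -266.9346923828125), (13.643586158752441, 24.811986923217773), 66.45904541015625)
[0.2902 0.283  0.2816 0.2821 0.2848 0.2845 0.2855 0.2856] [0.3373 0.3137 0.2985 0.283  0.2821 0.2845 0.2856 0.4896 0.4941 0.4972]
[[119, 116, 112], [127, 126, 122], [240, 238, 238], [48, 47, 42], [30, 30, 33], [11, 12, 16], [45, 42, 42], [37, 34, 34], [42, 38, 40], [35, 39, 36], [36, 34, 36], [44, 42, 42], [49, 53, 50], [124, 120, 117], [117, 112, 109], [124, 121, 118]]
cam [ 0.371  -0.2329  0.4623]
```

```bash
python3 -m inch '[[[0.2,-0.0037,-0.0029,0.02,0],[0.2,0,0,0.045,0],[0.2,0,0,0.04,0],[0.2,0,0,0.0245,0],[0.2,0,0,0.0100,0],[0.2,0,0,0,0]]]' 25;  python3 -m inch '[[[-0.9,0,0,0,0],[-0.9,0,0,0,0],[-0.9,0,0,0,0],[-0.9,0,0,0,0]]]'; python3 -c "
from h import *
go(.4460,-.268,.161,67)"
```

```text
clock: 3.65
tcp_pos: [0.4459, -0.2686, 0.1611]
tcp_rot: [0.199, 0.98, 0.0, -0.0]
force: [-0.1, 0.4, 0.2]
width: 0.0526
clock: 4.15
tcp_pos: [0.4455, -0.2696, 0.1614]
tcp_rot: [0.2, 0.98, 0.0, 0.0]
force: [-0.4, 0.8, 0.0]
width: 0.0159
t 4.15 tcp [ 0.4455 -0.2696  0.1614] jawhead 66.97 F [-0.3925  0.7671  0.0353] w 0.0159 tilt [ 0.0005 -0.     -1.    ]
  shift(tool) [0.0002 0.0016 0.0004] rows 0.026828809091446967 twist -0.0004606448375214479
```

```bash
python3 -m inch '[[[-0.9,0,0,-0.005,0],[-0.9,0,0,-0.02,0],[-0.9,0,0,-0.03,0],[-0.9,0,0,-0.03,0],[-0.9,0,0,-0.019,0],[-0.9,0,0,0,0],[-0.9,0,0,0,-0.15],[-0.9,0,0,0,-0.15]]]'; python3 -m inch '[[[-0.9,0,0,0,-0.12],[-0.9,0,0,0,0],[-0.9,0,0,0,0]]]'; python3 -c "
from h import *
F=[]
for i in range(4): imaging.read_camera('side');F.append(status.get_state()['force'])
print(np.array(F))
go(.545,.1278,.265,91)"
```

```text
clock: 5.15
tcp_pos: [0.4446, -0.269, 0.2637]
tcp_rot: [0.048, 0.999, 0.0, -0.001]
force: [1.1, 0.1, -3.2]
width: 0.0159
clock: 5.52
tcp_pos: [0.445, -0.2693, 0.2644]
tcp_rot: [-0.008, 1.0, 0.0, -0.001]
force: [1.1, -1.3, -3.9]
width: 0.0155
[[ 0.4977 -0.8194 -3.4031]
 [ 0.1724 -0.9978 -4.1743]
 [ 0.1829  0.2873 -4.2774]
 [ 0.0748  1.0194 -3.49  ]]
t 5.72 tcp [ 0.4454 -0.2694  0.265 ] jawhead 90.99 F [ 0.0748  1.0194 -3.49  ] w 0.0159 tilt [-0.0002  0.0001 -1.    ]
  shift(tool) [-0.1065  0.3955 -0.    ] rows 6.552685929420125 twist -9.185411027120599e-05
```

```bash
python3 -m inch '[[[-0.9,-0.0133,0.025,0,0],[-0.9,-0.0133,0.05,0,0],[-0.9,-0.0133,0.06,0,0],[-0.9,-0.0133,0.06,0,0],[-0.9,-0.0133,0.06,0,0],[-0.9,-0.0133,0.06,0,0],[-0.9,-0.0133,0.05,0,0],[-0.9,-0.0134,0.03,0,0]]]'; python3 -m inch '[[[-0.9,0,0,0,0],[-0.9,0,0,0,0]]]'
python3 - <<'E'
from h import *
go(.5918,.1278,.265,91)
p,d,m=cam('wrist'); save('w2.png',p); np.savez('w2.npz',p=p,d=d,**{k:m[k] for k in m})
p,d,m=cam('side'); np.savez('side2.npz',p=p,d=d,P=pts(d,m)); 
p2,d,m=cam('scene'); np.savez('scene2.npz',p=p2,d=d,P=pts(d,m))
w=cv2.imread('pics/w2.png')[:,:,::-1]
a=cv2.resize(p[60:220,250:450],(500,400)); b=cv2.resize(p2[110:260,200:400],(300,225))
c=np.zeros((400,800,3),np.uint8); c[:,:500]=a; c[:225,500:]=b; c[225:,500:]=cv2.resize(w[120:290,180:470],(300,175)); save('c2.png',c)
E
```

```text
clock: 6.72
tcp_pos: [0.5447, 0.131, 0.265]
tcp_rot: [-0.011, 1.0, 0.0, -0.0]
force: [0.2, -0.4, -3.9]
width: 0.016
clock: 6.98
tcp_pos: [0.5445, 0.1264, 0.2649]
tcp_rot: [-0.009, 1.0, -0.0, -0.0]
force: [-0.3, -0.9, -4.5]
width: 0.016
t 6.97 tcp [0.5445 0.1264 0.2649] jawhead 90.99 F [-0.2548 -0.8626 -4.4719] w 0.016 tilt [-0.0006 -0.0009 -1.    ]
  shift(tool) [-0.0473  0.0005 -0.0001] rows 0.7564462612932187 twist -0.0002253955495814895
```

View pics/c2.png

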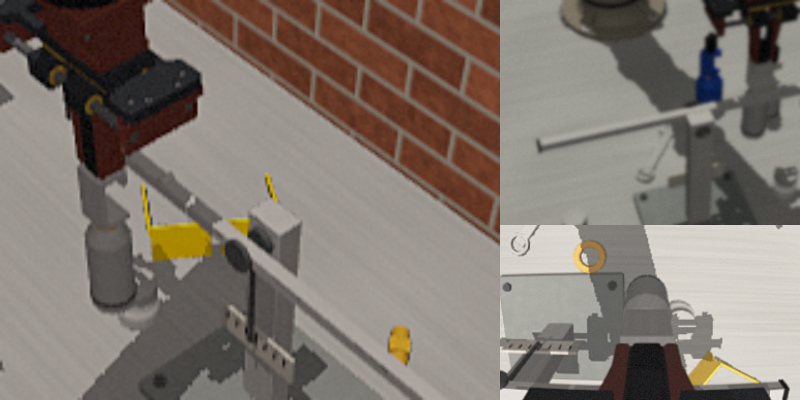

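Side view: the slim hangs upright at the free side of the bar with its hook facing the bar. I'll check the ridges, the bar and the hook numerically.

Run:
```python
from h import *
for n in('side','scene'):
    P=np.load(n+'0.npz')['P'].reshape(-1,3)
    q=P[(P[:,2]>.2385)&(P[:,2]<.246)&(P[:,1]>.06)&(P[:,1]<.2)&(abs(P[:,0]-.592)<.012)]; ys=np.sort(q[:,1]);
    lo=ys[ys<.128];hi=ys[ys>.128];print(n,'ridges',len(lo),np.median(lo),len(hi),np.median(hi),np.percentile(q[:,2],95))
    b=P[(P[:,2]>.215)&(P[:,2]<.245)&(P[:,1]>-.2)&(P[:,1]<.22)&(abs(P[:,0]-.594)<.014)&(abs(P[:,1]-.008)>.05)]
    u=b[:,0]+.0175*(b[:,1]-.008); print('  bar x range',np.percentile(u,[1,10,90,99]),'z',np.percentile(b[:,2],[1,50,97]))
    top=b[(u>.592)&(u<.596)];print('  top z',np.percentile(top[:,2],[5,25,50,75,95]))
    g=np.load(n+'2.npz')['P'].reshape(-1,3); g=g[(np.hypot(g[:,0]-.5445,g[:,1]-.127)<.03)]
    for a,c in((.12,.19),(.2,.215),(.215,.245),(.246,.254),(.255,.262)):
        q=g[(g[:,2]>a)&(g[:,2]<c)]
        if len(q)>5: print('  hook',a,len(q),np.percentile(q,[2,50,98],axis=0)[:,:2].ravel())
    q=g[(g[:,2]>.08)&(g[:,2]<.19)]; print('  zmin',np.percentile(q[:,2],1))
```

```text
side ridges 30 0.10374347666108336 28 0.14951016442515397 0.24312757817099373
  bar x range [0.5873 0.5884 0.599  0.6011] z [0.2243 0.2358 0.2395]
  top z [0.2348 0.236  0.2368 0.2377 0.2393]
  hook 0.12 426 [0.5255 0.105  0.5352 0.1111 0.5585 0.1315]
  hook 0.2 66 [0.5315 0.1104 0.5455 0.1169 0.5589 0.1375]
  hook 0.215 143 [0.531  0.11   0.5331 0.1219 0.5578 0.14  ]
  hook 0.246 45 [0.531  0.1101 0.533  0.1179 0.5585 0.1404]
  hook 0.255 55 [0.5319 0.1093 0.5363 0.1158 0.5586 0.1393]
  zmin 0.10942487730186672
scene ridges 8 0.10492665922749995 6 0.1496578760315082 0.24085370478473458
  bar x range [0.5856 0.5886 0.5993 0.6005] z [0.2214 0.2328 0.2369]
  top z [0.2269 0.2331 0.2341 0.235  0.2371]
  hook 0.12 302 [0.5386 0.1064 0.5599 0.1192 0.5646 0.1417]
  hook 0.2 106 [0.5343 0.1112 0.5473 0.1262 0.5577 0.1411]
  hook 0.215 76 [0.5309 0.1104 0.5348 0.1178 0.5533 0.1403]
  hook 0.246 37 [0.5348 0.1114 0.5565 0.1246 0.5591 0.1396]
  hook 0.255 60 [0.5335 0.1111 0.5544 0.1222 0.5589 0.1411]
  zmin 0.10714865842291196
```

```bash
python3 -m inch '[[[-0.9,-0.012,0.0004,0,0],[-0.9,-0.015,0,0,0],[-0.9,-0.012,0,0,0],[-0.9,-0.0077,0,0,0],[-0.9,0,0,0,0],[-0.9,0,0,0,0]]]'; python3 -m inch '[[[-0.9,0,0,0.008,0],[-0.9,0,0,0.006,0],[-0.9,0,0,0.002,0],[-0.9,0,0,0,0],[-0.9,0,0,0,0]]]'
python3 - <<'E'
from h import *
go(.5917,.1267,.2449,91)
p,d,m=cam('side'); P=pts(d,m); p2,d2,m2=cam('scene');P2=pts(d2,m2)
for Q,nm in((P,'side'),(P2,'scene')):
    g=Q.reshape(-1,3)
    g=g[np.hypot(g[:,0]-.5917,g[:,1]-.127)<.04]
    for a,c in((.10,.16),(.195,.215),(.232,.237),(.238,.245)):
        q=g[(g[:,2]>a)&(g[:,2]<c)]
        if len(q)>5: print(nm,a,len(q),np.percentile(q,[2,50,98],axis=0)[:,:2].ravel())
a=cv2.resize(p[90:190,250:375],(500,400),interpolation=cv2.INTER_CUBIC); b=cv2.resize(p2[120:220,330:405],(300,400),interpolation=cv2.INTER_CUBIC)
save('c3.png',np.hstack([a,b]))
E
```

```text
clock: 7.88
tcp_pos: [0.5911, 0.1286, 0.265]
tcp_rot: [-0.009, 1.0, -0.0, -0.0]
force: [0.0, 0.1, -3.7]
width: 0.016
clock: 8.5
tcp_pos: [0.5915, 0.1286, 0.2494]
tcp_rot: [-0.009, 1.0, 0.0, 0.0]
force: [-0.4, 0.5, -2.9]
width: 0.0159
t 8.5 tcp [0.5915 0.1286 0.2494] jawhead 91.04 F [-0.4186  0.5452 -2.9084] w 0.0159 tilt [ 0.0003  0.0002 -1.    ]
  shift(tool) [-0.0001 -0.0019  0.0045] rows 0.07760710680080891 twist 0.0006700695408334915
side 0.1 331 [0.5727 0.108  0.5813 0.1138 0.6049 0.1356]
side 0.195 117 [0.5782 0.1129 0.5806 0.122  0.6026 0.1435]
side 0.232 85 [0.5784 0.0882 0.5875 0.1157 0.6055 0.1649]
side 0.238 81 [0.5785 0.0921 0.5881 0.114  0.6058 0.1538]
scene 0.1 289 [0.585  0.1091 0.6059 0.1207 0.6113 0.1438]
scene 0.195 127 [0.5797 0.1135 0.5888 0.1278 0.6038 0.1434]
scene 0.232 95 [0.5818 0.0891 0.5942 0.115  0.6051 0.1655]
scene 0.238 67 [0.5819 0.1019 0.5999 0.1214 0.605  0.1472]
```

View pics/c3.png

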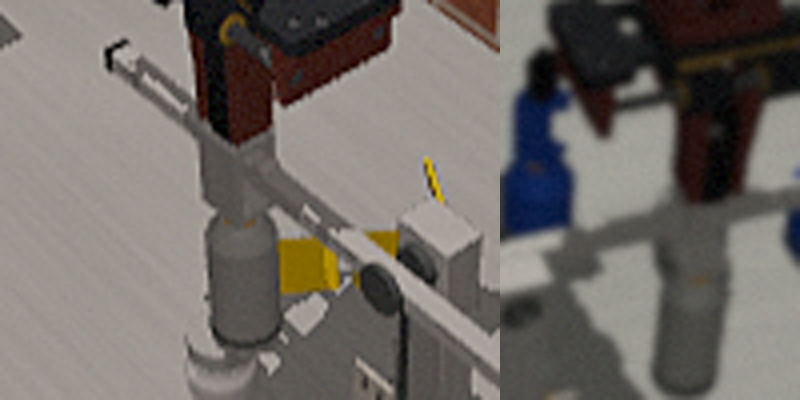

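The picture shows the bar inside the hook and the roof between the ridges, about 1.5 mm too far left. I'll correct that and lower until the bar comes onto its stop.

```bash
python3 -m inch '[[[-0.9,0,-0.0016,0,0],[-0.9,0,0,0.004,0],[-0.9,0,0,0.004,0],[-0.9,0,0,0.003,0],[-0.9,0,0,0.003,0],[-0.9,0,0,0.001,0],[-0.9,0,0,0,0],[-0.9,0,0,0,0]]]'; python3 -m inch '[[[-0.9,0,0,0.001,0],[-0.9,0,0,0.0005,0],[-0.9,0,0,0,0]]]';python3 -m inch '[[[-0.9,0,0,0.0005,0],[-0.9,0,0,0.0005,0],[-0.9,0,0,0,0]]]'
```

```text
clock: 9.6
tcp_pos: [0.5914, 0.127, 0.2342]
tcp_rot: [-0.009, 1.0, -0.0, -0.0]
force: [-0.9, -1.1, -2.9]
width: 0.0163
clock: 9.98
tcp_pos: [0.5914, 0.1269, 0.2326]
tcp_rot: [-0.009, 1.0, -0.0, -0.0]
force: [0.6, -0.1, -2.7]
width: 0.0155
clock: 10.35
tcp_pos: [0.5914, 0.127, 0.2317]
tcp_rot: [-0.009, 1.0, 0.0, -0.0]
force: [0.3, -0.6, -2.3]
width: 0.0159
```

```bash
python3 -m inch '[[[-0.9,0,0,0.0005,0],[-0.9,0,0,0.0005,0],[-0.9,0,0,0,0],[-0.9,0,0,0,0]]]';python3 -m inch '[[[-0.9,0,0,0.0005,0],[-0.9,0,0,0.0003,0],[-0.9,0,0,0,0],[-0.9,0,0,0,0]]]'
python3 - <<'E'
from h import *
F=[]
p2=None
for i in range(4): p,d,m=cam('side');F.append(status.get_state()['force'])
print(np.mean(F,0)); P=pts(d,m).reshape(-1,3)
b=P[(abs(P[:,0]-.592-.002)<.012)&(P[:,2]>.2)&(P[:,2]<.28)]
for y in (-.2,-.15,-.1,.06,.09,.18,.2,.215):
    q=b[abs(b[:,1]-y)<.006]
    if len(q)>3: print(y,len(q),np.percentile(q[:,2],[50,90]))
E
```

```text
clock: 10.85
tcp_pos: [0.5916, 0.127, 0.2314]
tcp_rot: [-0.009, 1.0, 0.0, 0.0]
force: [-3.6, -1.6, 3.9]
width: 0.0158
clock: 11.35
tcp_pos: [0.5916, 0.1269, 0.2313]
tcp_rot: [-0.009, 1.0, 0.0, 0.0]
force: [-5.7, -1.4, 9.6]
width: 0.0159
[-4.8763 -0.9482  9.7344]
-0.2 66 [0.2605 0.2628]
-0.15 57 [0.2548 0.2572]
-0.1 56 [0.2489 0.2511]
0.06 42 [0.2291 0.2316]
0.09 36 [0.2261 0.2279]
0.18 31 [0.2153 0.2172]
0.2 31 [0.2122 0.2146]
0.215 27 [0.2111 0.2133]
```

```bash
python3 -m inch '[[[-0.9,0,0,-0.0012,0],[-0.9,0,0,0,0],[-0.9,0,0,0,0]]]'
python3 - <<'E'
from h import *
F=[]
for i in range(4): imaging.read_camera('side');F.append(status.get_state()['force'])
print(np.mean(F,0))
E
```

```text
clock: 11.92
tcp_pos: [0.5916, 0.127, 0.2314]
tcp_rot: [-0.009, 1.0, 0.0, 0.0]
force: [-3.5, -1.2, 5.6]
width: 0.016
[-3.0532 -1.0405  5.6106]
```

```bash
python3 -m inch '[[[-0.9,0,0,-0.001,0],[-0.9,0,0,0,0],[-0.9,0,0,0,0]]]';python3 -m inch '[[[-0.9,0,0,-0.0005,0],[-0.9,0,0,0,0],[-0.9,0,0,0,0]]]'
python3 - <<'E'
from h import *
F=[];T=[]
for i in range(4): imaging.read_camera('side');s=status.get_state();F.append(s['force']);T.append(s['ft_torque'])
print(np.mean(F,0),np.mean(T,0),s['tcp_pos'])
E
```

```text
clock: 12.5
tcp_pos: [0.5914, 0.127, 0.2316]
tcp_rot: [-0.009, 1.0, -0.0, -0.0]
force: [0.4, -0.6, -1.6]
width: 0.0159
clock: 12.88
tcp_pos: [0.5914, 0.1271, 0.2324]
tcp_rot: [-0.009, 1.0, 0.0, -0.0]
force: [0.0, 0.2, -2.9]
width: 0.0156
[-0.3221  0.1773 -3.0365] [-0.0203 -0.0302 -0.0029] [0.5914 0.1271 0.2325]
```

```bash
python3 -m inch '[[[-0.9,0,0,0.0006,0],[-0.9,0,0,0,0],[-0.9,0,0,0,0]]]';python3 -m inch '[[[-0.6,0,0,0,0],[-0.55,0,0,0,0],[-0.5,0,0,0,0],[-0.45,0,0,0,0],[-0.4,0,0,0,0],[-0.4,0,0,0,0]]]'
python3 - <<'E'
from h import *
s=status.get_state();print(s['force'],s['width'])
p,d,m=cam('side');p2,d2,m2=cam('scene')
for Q,nm in((pts(d,m),'side'),(pts(d2,m2),'scene')):
    g=Q.reshape(-1,3)
    g=g[np.hypot(g[:,0]-.5917,g[:,1]-.127)<.04]
    for a,c in((.09,.14),(.185,.205)):
        q=g[(g[:,2]>a)&(g[:,2]<c)]
        if len(q)>5: print(nm,a,len(q),np.percentile(q,[2,50,98],axis=0)[:,:2].ravel())
a=cv2.resize(p[90:190,250:375],(500,400),interpolation=cv2.INTER_CUBIC); b=cv2.resize(p2[120:220,330:405],(300,400),interpolation=cv2.INTER_CUBIC)
save('c4.png',np.hstack([a,b]))
E
```

```text
clock: 13.45
tcp_pos: [0.5914, 0.1271, 0.2319]
tcp_rot: [-0.009, 1.0, 0.0, -0.0]
force: [-0.6, -0.1, -2.2]
width: 0.0157
clock: 14.2
tcp_pos: [0.5915, 0.1269, 0.232]
tcp_rot: [-0.009, 1.0, -0.0, 0.0]
force: [0.1, -0.6, 0.1]
width: 0.0264
[ 0.0763 -0.6106  0.0961] 0.02643268760379447
side 0.09 296 [0.573  0.0929 0.5823 0.0997 0.6058 0.1208]
side 0.185 72 [0.5781 0.1071 0.5798 0.1208 0.5838 0.1386]
scene 0.09 247 [0.5846 0.0926 0.6059 0.1048 0.6116 0.129 ]
scene 0.185 26 [0.5795 0.1077 0.5824 0.1169 0.5952 0.1642]
```

View pics/c4.png

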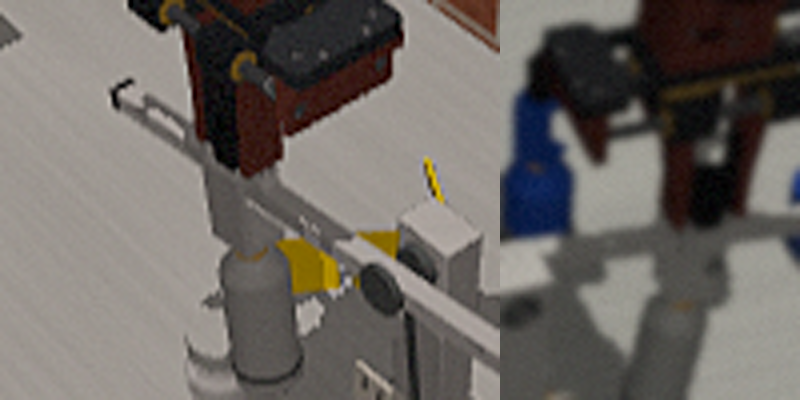

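The picture shows the slim hanging on the saddle, tilted with the bar, and the fingers clear of the tab. I'll withdraw upward and go to the stout.

```bash
python3 -m inch '[[[-0.3,0,0,-0.003,0],[-0.1,0,0,-0.004,0],[0.1,0,0,-0.01,0],[0.1,0,0,-0.03,0],[0.1,0,0,-0.04,0],[0.1,0,0,0,0]]]';  python3 - <<'E'
from h import *
s=status.get_state()
go(.46,.19,.30,103)
E
```

```text
clock: 15.05
tcp_pos: [0.5934, 0.1272, 0.3232]
tcp_rot: [-0.009, 1.0, 0.001, 0.003]
force: [0.2, -0.0, -0.0]
width: 0.0484
t 15.05 tcp [0.5934 0.1272 0.3232] jawhead 91.03 F [ 0.1874 -0.0409 -0.0407] w 0.0484 tilt [ 0.0067  0.0024 -1.    ]
  shift(tool) [0.1324 0.0651 0.0224] rows 2.3875551362917675 twist -0.20895472223008277
```

```bash
python3 -m inch '[[[0.1,0.045,0.021,0.005,0],[0.1,0.045,0.021,0.005,0],[0.1,0.045,0.021,0.005,0],[0.1,0.045,0.021,0.005,0],[0.1,0,0,0,-0.1],[0.1,0,0,0,-0.109],[0.1,0,0,0,0],[0.1,0,0,0,0]]]';  python3 - <<'E'
from h import *
go(.4115,.208,.136,103)
p,d,m=cam('wrist'); save('w5.png',p[100:300,180:480])
np.savez('w5.npz',p=p,d=d,**m)
tab(p,m,290,350,165,230,.166)
E
```

```text
clock: 16.05
tcp_pos: [0.4099, 0.2075, 0.2988]
tcp_rot: [-0.112, 0.994, -0.0, -0.0]
force: [-0.4, -0.1, -0.0]
width: 0.0481
t 16.05 tcp [0.4099 0.2075 0.2988] jawhead 102.88 F [-0.4074 -0.1298 -0.0364] w 0.0481 tilt [-0.0003 -0.0002 -1.    ]
  shift(tool) [-0.0017  0.0001  0.1628] rows 2.604759334596324 twist -0.0021122265400164973
tab [ 26  13  15  24 255] ((408.00390625, 208.0540008544922), (23.466407775878906, 13.706281661987305), 12.56679630279541)
```

View pics/w5.png

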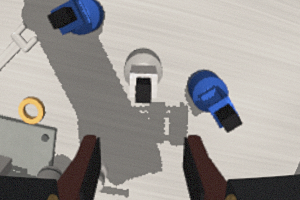

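The stout's grey tab is at (324,190) in the full frame, aligned with the jaws. The blue neighbour is clear by about 70 mm. I'll grasp it.

```bash
python3 -m inch '[[[0,-0.0006,0.0003,0.04,0],[0,0,0,0.05,0],[0,0,0,0.04,0],[0,0,0,0.0225,0],[0,0,0,0.0100,0],[0,0,0,0,0]]]' 25;  python3 -m inch '[[[-0.9,0,0,0,0],[-0.9,0,0,0,0],[-0.9,0,0,0,0],[-0.9,0,0,0,0]]]'; python3 -m inch '[[[-0.9,0,0,-0.005,0],[-0.9,0,0,-0.02,0],[-0.9,0,0,-0.04,0],[-0.9,0,0,-0.05,0],[-0.9,0,0,-0.04,0],[-0.9,0,0,-0.02,0],[-0.9,0,0,-0.0,0],[-0.9,0,0,0,0]]]'
python3 - <<'E'
from h import *
F=[]
for i in range(8): imaging.read_camera('side');F.append(status.get_state()['force'])
print(np.mean(F,0),np.std(F,0))
go(.51,0,.300,91)
E
```

```text
clock: 16.85
tcp_pos: [0.4105, 0.2081, 0.1363]
tcp_rot: [-0.113, 0.994, -0.0, -0.0]
force: [0.3, -0.9, 0.2]
width: 0.0437
clock: 17.35
tcp_pos: [0.4105, 0.2086, 0.1369]
tcp_rot: [-0.113, 0.994, 0.0, 0.0]
force: [-1.6, 1.4, 4.4]
width: 0.0157
clock: 18.35
tcp_pos: [0.4096, 0.2075, 0.31]
tcp_rot: [-0.113, 0.994, -0.001, -0.001]
force: [-0.8, -1.0, -4.6]
width: 0.0156
[-0.4226  0.0186 -4.1111] [0.4904 0.3732 0.368 ]
t 18.75 tcp [0.4103 0.2081 0.3111] jawhead 103.02 F [ 0.6104  0.0301 -4.6623] w 0.0159 tilt [-0.0005 -0.0004 -1.    ]
  shift(tool) [-0.0502 -0.2252  0.0111] rows 3.695709999731453 twist 0.20974061653568848
```

```bash
python3 -m inch '[[[-0.9,0,0,0,0.1],[-0.9,0,0,0,0.11],[-0.9,0,0,0,0]]]'; python3 -c "
from h import *
go(.549,-.104,.279,91)"
```

```text
clock: 19.12
tcp_pos: [0.4105, 0.2081, 0.3114]
tcp_rot: [-0.009, 1.0, -0.0, -0.0]
force: [-0.4, -0.4, -4.4]
width: 0.0158
t 19.12 tcp [0.4105 0.2081 0.3114] jawhead 91.04 F [-0.4039 -0.4318 -4.4127] w 0.0158 tilt [-0.0001 -0.     -1.    ]
  shift(tool) [-0.1329 -0.3146  0.0324] rows 5.488486841401175 twist 0.0006632717951438878
```

```bash
python3 -m inch '[[[-0.9,-0.0166,-0.025,0,0],[-0.9,-0.0166,-0.045,0,0],[-0.9,-0.0166,-0.05,0,0],[-0.9,-0.0166,-0.05,0.0,0],[-0.9,-0.0166,-0.05,0.008,0],[-0.9,-0.0166,-0.05,0.010,0],[-0.9,-0.0166,-0.03,0.01,0],[-0.9,-0.0166,-0.0146,0.0044,0]]]'; python3 -m inch '[[[-0.9,0,0,0,0],[-0.9,0,0,0,0]]]'
cat > meas.py <<'E'
from h import *
import sys
def meas(cx,cy,zs,save_=None):
    p,d,m=cam('side');p2,d2,m2=cam('scene')
    for Q,nm in((pts(d,m),'side'),(pts(d2,m2),'scene')):
        P=Q.reshape(-1,3); g=P[np.hypot(P[:,0]-cx,P[:,1]-cy)<.035]
        for a,c in zs:
            q=g[(g[:,2]>a)&(g[:,2]<c)]
            if len(q)>5: print(nm,a,len(q),np.percentile(q,[2,50,98],axis=0)[:,:2].ravel())
        u=P[:,0]+.0175*(P[:,1]-.008)
        b=P[(abs(u-.5938)<.004)&(P[:,2]>.2)&(P[:,2]<.275)&(P[:,1]<.23)&(P[:,1]>-.22)&(abs(P[:,1]-cy)>.055)&(abs(P[:,1]-.128)>.055)&(abs(P[:,1]-.008)>.045)]
        l=np.polyfit(b[:,1]-.008,b[:,2],1)
        for _ in range(3):
            r=b[:,2]-np.polyval(l,b[:,1]-.008); k=abs(r)<.004; l=np.polyfit(b[k,1]-.008,b[k,2],1)
        print('  tilt',np.arctan(l[0]),'z0',l[1],k.sum())
    return p,p2
E
python3 - <<'E'
from meas import *
go(.5958,-.104,.279,91)
meas(.549,-.104,((.15,.2),(.23,.25),(.26,.268),(.27,.274)))
E
```

```text
clock: 20.12
tcp_pos: [0.5486, -0.1065, 0.2785]
tcp_rot: [-0.009, 1.0, -0.0, -0.0]
force: [-1.3, 0.7, -4.3]
width: 0.0157
clock: 20.38
tcp_pos: [0.5483, -0.1034, 0.2789]
tcp_rot: [-0.009, 1.0, 0.0, -0.0]
force: [-0.1, -0.1, -4.1]
width: 0.0155
t 20.38 tcp [ 0.5483 -0.1034  0.2789] jawhead 91.09 F [-0.0924 -0.07   -4.128 ] w 0.0155 tilt [-0.0007  0.0004 -1.    ]
  shift(tool) [-0.0475 -0.0015 -0.0001] rows 0.7599255065873037 twist 0.001532352489484832
side 0.15 425 [ 0.5247 -0.1293  0.5327 -0.1209  0.5624 -0.0907]
side 0.23 100 [ 0.536  -0.1188  0.5375 -0.107   0.543  -0.0889]
side 0.26 52 [ 0.5362 -0.1189  0.5376 -0.1084  0.5637 -0.0891]
side 0.27 31 [ 0.5363 -0.1185  0.5383 -0.1076  0.5616 -0.0889]
  tilt -0.1191704958314703 z0 0.23648414950648902 199
scene 0.15 341 [ 0.5532 -0.128   0.5704 -0.1061  0.5756 -0.0796]
scene 0.23 42 [ 0.5373 -0.1178  0.54   -0.1063  0.5424 -0.0883]
scene 0.26 40 [ 0.5393 -0.1175  0.5612 -0.1042  0.5639 -0.089 ]
scene 0.27 37 [ 0.5524 -0.1169  0.56   -0.1039  0.5633 -0.0887]
  tilt -0.11912648518824268 z0 0.23393913051989312 177
```

```bash
python3 -m inch '[[[-0.9,-0.012,-0.0008,0,0],[-0.9,-0.015,0,0,0],[-0.9,-0.012,0,0,0],[-0.9,-0.0068,0,0,0],[-0.9,0,0,0,0],[-0.9,0,0,0,0]]]'; python3 -m inch '[[[-0.9,0,0,0.006,0],[-0.9,0,0,0.006,0],[-0.9,0,0,0.004,0],[-0.9,0,0,0.0,0],[-0.9,0,0,0,0]]]';python3 - <<'E'
from meas import *
p,p2=meas(.5958,-.104,((.14,.19),(.215,.233),(.245,.255)))
go(.5958,-.104,.2585,91)
a=cv2.resize(p[130:230,310:435],(500,400),interpolation=cv2.INTER_CUBIC); b=cv2.resize(p2[130:230,250:325],(300,400),interpolation=cv2.INTER_CUBIC)
save('c6.png',np.hstack([a,b]))
E
```

```text
clock: 21.22
tcp_pos: [0.5941, -0.1044, 0.2789]
tcp_rot: [-0.008, 1.0, -0.0, -0.0]
force: [-0.1, 0.0, -4.2]
width: 0.0156
clock: 21.85
tcp_pos: [0.5946, -0.1042, 0.2632]
tcp_rot: [-0.009, 1.0, -0.0, 0.0]
force: [-0.2, 1.0, -4.4]
width: 0.0157
side 0.14 504 [ 0.5712 -0.1299  0.5792 -0.12    0.6115 -0.0857]
side 0.215 86 [ 0.5826 -0.1192  0.5838 -0.1054  0.5881 -0.0899]
side 0.245 160 [ 0.5826 -0.1378  0.592  -0.1191  0.6068 -0.0708]
  tilt -0.11951749064592658 z0 0.23646022671764452 229
scene 0.14 442 [ 0.5888 -0.1289  0.6148 -0.1075  0.6213 -0.0796]
scene 0.215 25 [ 0.5825 -0.1182  0.5861 -0.1023  0.5936 -0.0873]
scene 0.245 127 [ 0.5884 -0.1378  0.6007 -0.1173  0.6097 -0.073 ]
  tilt -0.11873874928237331 z0 0.23378090159894946 170
t 21.95 tcp [ 0.5946 -0.1042  0.2633] jawhead 90.99 F [-0.1511 -0.096  -4.2562] w 0.0157 tilt [ 0.0004 -0.     -1.    ]
  shift(tool) [-0.0012  0.0002  0.0048] rows 0.07862634059010631 twist -0.0002570526208245336
```

View pics/c6.png

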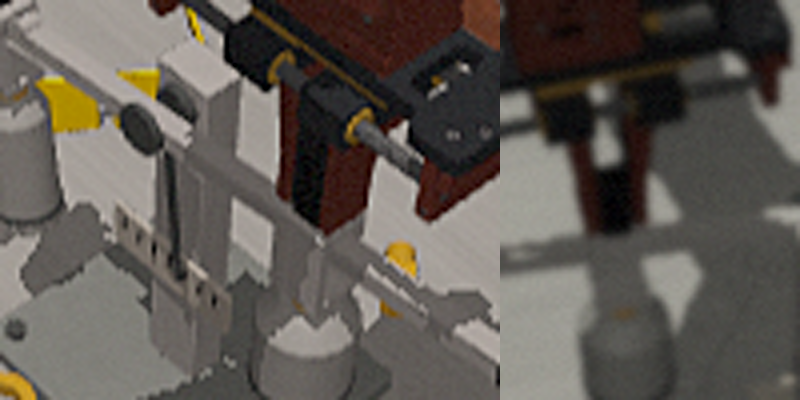

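The picture shows the bar inside the stout's hook with the roof just above the bar. I'll lower it slowly.

```bash
python3 -m inch '[[[-0.9,0,0,0.003,0],[-0.9,0,0,0.002,0],[-0.9,0,0,0.002,0],[-0.9,0,0,0.002,0],[-0.9,0,0,0.002,0],[-0.9,0,0,0,0]]]'; python3 -m inch '[[[-0.9,0,0,0.002,0],[-0.9,0,0,0.002,0],[-0.9,0,0,0.002,0],[-0.9,0,0,0,0],[-0.9,0,0,0,0]]]';python3 - <<'E'
from meas import *
meas(.5958,-.104,())
F=[]
for i in range(4): imaging.read_camera('side');F.append(status.get_state()['force'])
print(np.mean(F,0)); go(.5958,-.104,.2445,91)
E
```

```text
clock: 22.7
tcp_pos: [0.5945, -0.1042, 0.252]
tcp_rot: [-0.009, 1.0, -0.0, 0.0]
force: [1.0, -1.4, -1.3]
width: 0.0157
clock: 23.32
tcp_pos: [0.5944, -0.1041, 0.246]
tcp_rot: [-0.009, 1.0, 0.0, -0.0]
force: [-0.5, -1.9, -1.5]
width: 0.016
  tilt -0.007694982946709562 z0 0.23641736270698183 237
  tilt -0.009283400686103829 z0 0.2337885997866696 186
[-0.229  -1.8451 -0.113 ]
t 23.62 tcp [ 0.5944 -0.1041  0.2461] jawhead 90.99 F [-0.3946 -1.8174  0.1266] w 0.016 tilt [-0.0001  0.0001 -1.    ]
  shift(tool) [-0.0014  0.      0.0016] rows 0.03335240322961804 twist -0.0001849289129888545
```

```bash
python3 -m inch '[[[-0.9,0,0,0.0004,0],[-0.9,0,0,0.0004,0],[-0.9,0,0,0,0]]]'; python3 -m inch '[[[-0.62,0,0,0,0],[-0.6,0,0,0,0],[-0.55,0,0,0,0],[-0.5,0,0,0,0],[-0.45,0,0,0,0],[-0.4,0,0,0,0],[-0.4,0,0,0,0],[-0.4,0,0,0,0]]]';python3 - <<'E'
from meas import *
for i in range(2): meas(.5958,-.104,((.1,.17),))
go(.5958,-.104,.2445,91)
E
```

```text
clock: 24.0
tcp_pos: [0.5944, -0.1041, 0.2452]
tcp_rot: [-0.009, 1.0, 0.0, -0.0]
force: [0.1, -1.4, 0.2]
width: 0.0157
clock: 25.0
tcp_pos: [0.5945, -0.1042, 0.2452]
tcp_rot: [-0.009, 1.0, 0.0, 0.0]
force: [0.2, -0.1, -0.2]
width: 0.0266
side 0.1 541 [ 0.5706 -0.1285  0.5785 -0.1182  0.6104 -0.0851]
  tilt 0.017479269702668658 z0 0.2368148018167601 238
scene 0.1 480 [ 0.5867 -0.1276  0.6148 -0.1062  0.621  -0.078 ]
  tilt 0.016180793329737077 z0 0.23380128298737787 191
side 0.1 530 [ 0.5705 -0.1286  0.5782 -0.1184  0.6108 -0.0855]
  tilt 0.01741701446629094 z0 0.23680413968052694 228
scene 0.1 487 [ 0.5877 -0.1275  0.6145 -0.1061  0.6211 -0.0784]
  tilt 0.015379559888841826 z0 0.23387511031754005 189
t 25.2 tcp [ 0.5944 -0.1041  0.2452] jawhead 90.99 F [-0.2145 -0.0592 -0.4184] w 0.0266 tilt [-0.0001  0.     -1.    ]
  shift(tool) [-0.0014  0.0001  0.0007] rows 0.02448502379361056 twist -0.00024670448179689555
```

The bar rests at about +0.016 with the right arm down, and the depth reading has a small bias. I'll regrip lightly and slide about 3 mm towards the pivot.

```bash
python3 -m inch '[[[-0.6,0,0,0,0],[-0.7,0,0,0,0],[-0.7,0,0,0,0],[-0.7,0,0.001,0,0],[-0.7,0,0.001,0,0],[-0.7,0,0.001,0,0],[-0.7,0,0,0,0]]]' 8; python3 -m inch '[[[-0.6,0,0,0,0],[-0.55,0,0,0,0],[-0.5,0,0,0,0],[-0.45,0,0,0,0],[-0.4,0,0,0,0],[-0.4,0,0,0,0],[-0.4,0,0,0,0],[-0.4,0,0,0,0]]]';python3 - <<'E'
from meas import *
for n in('side0','scene0'):
    P=np.load(n+'.npz')['P'].reshape(-1,3);u=P[:,0]+.0175*(P[:,1]-.008);cy=-.101
    b=P[(abs(u-.5938)<.004)&(P[:,2]>.22)&(P[:,2]<.245)&(P[:,1]<.23)&(P[:,1]>-.22)&(abs(P[:,1]-cy)>.055)&(abs(P[:,1]-.128)>.055)&(abs(P[:,1]-.008)>.045)]
    l=np.polyfit(b[:,1]-.008,b[:,2],1)
    for _ in range(3):
        r=b[:,2]-np.polyval(l,b[:,1]-.008); k=abs(r)<.004; l=np.polyfit(b[k,1]-.008,b[k,2],1)
    print('ref',n,l)
for i in range(2): meas(.5958,-.101,((.1,.17),))
go(.5958,-.104,.2445,91)
E
```

```text
clock: 26.08
tcp_pos: [0.5944, -0.1013, 0.2453]
tcp_rot: [-0.009, 1.0, -0.0, 0.0]
force: [0.2, -3.6, 0.7]
width: 0.0159
clock: 27.08
tcp_pos: [0.5944, -0.1012, 0.2453]
tcp_rot: [-0.009, 1.0, 0.0, 0.0]
force: [0.3, -0.2, -0.2]
width: 0.0264
ref side0 [0.0014 0.2367]
ref scene0 [0.0012 0.2339]
side 0.1 509 [ 0.5707 -0.1261  0.5783 -0.1163  0.6091 -0.0853]
  tilt 0.012480604652878405 z0 0.2368183930136438 234
scene 0.1 471 [ 0.589  -0.1251  0.6147 -0.1039  0.6211 -0.0759]
  tilt 0.01159504501509323 z0 0.23392638243015798 189
side 0.1 523 [ 0.5704 -0.1262  0.5786 -0.1162  0.6098 -0.0838]
  tilt 0.012304960538878395 z0 0.2366411768243557 240
scene 0.1 470 [ 0.5874 -0.1251  0.6147 -0.1035  0.6212 -0.076 ]
  tilt 0.011076683757753678 z0 0.23390184285948706 196
t 27.27 tcp [ 0.5944 -0.1012  0.2453] jawhead 90.98 F [ 0.0474  0.1292 -0.2699] w 0.0261 tilt [ 0.  0. -1.]
  shift(tool) [-0.0013 -0.0029  0.0008] rows 0.05209662230666446 twist -0.00030759338954892875
```

```bash
python3 -m inch '[[[-0.6,0,0,0,0],[-0.7,0,0,0,0],[-0.7,0,0.001,0,0],[-0.7,0,0.001,0,0],[-0.7,0,0.001,0,0],[-0.7,0,0.001,0,0],[-0.7,0,0.0005,0,0],[-0.7,0,0,0,0]]]' 8; python3 -m inch '[[[-0.6,0,0,0,0],[-0.55,0,0,0,0],[-0.5,0,0,0,0],[-0.45,0,0,0,0],[-0.4,0,0,0,0],[-0.4,0,0,0,0],[-0.4,0,0,0,0],[-0.4,0,0,0,0]]]';python3 - <<'E'
from meas import *
for i in range(3): meas(.5958,-.099,((.1,.17),))
go(.5958,-.104,.2445,91)
E
```

```text
clock: 28.28
tcp_pos: [0.5944, -0.0966, 0.2453]
tcp_rot: [-0.009, 1.0, -0.0, 0.0]
force: [-0.7, -3.5, 0.9]
width: 0.0159
clock: 29.28
tcp_pos: [0.5943, -0.0966, 0.2453]
tcp_rot: [-0.009, 1.0, 0.0, 0.0]
force: [-0.1, 0.2, 0.5]
width: 0.0265
side 0.1 474 [ 0.5706 -0.1224  0.5782 -0.1132  0.6088 -0.0817]
  tilt -0.0022316888496260873 z0 0.2367035828605676 240
scene 0.1 445 [ 0.5884 -0.1216  0.6152 -0.1     0.6211 -0.0729]
  tilt -0.002985627955392064 z0 0.23374638163890285 191
side 0.1 477 [ 0.5701 -0.1227  0.5783 -0.1133  0.6094 -0.0815]
  tilt -0.003168046161381044 z0 0.23679483910390461 235
scene 0.1 442 [ 0.5893 -0.1216  0.6154 -0.1005  0.6211 -0.0728]
  tilt -0.003593416277551577 z0 0.23381845544711158 176
side 0.1 480 [ 0.5705 -0.1225  0.5782 -0.1135  0.61   -0.0816]
  tilt -0.002023843219165677 z0 0.2367379503864596 244
scene 0.1 452 [ 0.589  -0.1216  0.6152 -0.1002  0.6207 -0.0728]
  tilt -0.003716768560735862 z0 0.23376070168737434 193
t 29.57 tcp [ 0.5943 -0.0967  0.2453] jawhead 90.98 F [-0.774   0.1489 -0.7145] w 0.0257 tilt [ 0.  0. -1.]
  shift(tool) [-0.0013 -0.0074  0.0008] rows 0.1201933336418185 twist -0.00030767868874930426
```

```bash
python3 -m inch '[[[-0.6,0,0,0,0],[-0.7,0,0,0,0],[-0.7,0,0,0,0],[-0.7,0,-0.0007,0,0],[-0.7,0,-0.0006,0,0],[-0.7,0,0,0,0],[-0.7,0,0,0,0]]]' 8; python3 -m inch '[[[-0.6,0,0,0,0],[-0.55,0,0,0,0],[-0.5,0,0,0,0],[-0.45,0,0,0,0],[-0.4,0,0,0,0],[-0.4,0,0,0,0],[-0.4,0,0,0,0],[-0.4,0,0,0,0]]]';python3 - <<'E'
from meas import *
for i in range(3): meas(.5958,-.099,((.1,.17),))
go(.5958,-.104,.2445,91)
E
```

```text
clock: 30.45
tcp_pos: [0.5943, -0.0977, 0.2452]
tcp_rot: [-0.009, 1.0, 0.0, -0.0]
force: [-0.6, 1.0, -0.9]
width: 0.0158
clock: 31.45
tcp_pos: [0.5944, -0.0979, 0.2453]
tcp_rot: [-0.009, 1.0, 0.0, 0.0]
force: [0.1, 0.3, -0.3]
width: 0.0264
side 0.1 486 [ 0.5705 -0.1237  0.5784 -0.1145  0.6094 -0.0816]
  tilt -0.0023086245875637216 z0 0.23653270610691549 233
scene 0.1 450 [ 0.5905 -0.1228  0.6152 -0.1019  0.6209 -0.0738]
  tilt -0.0029410876691589225 z0 0.2336463423165645 196
side 0.1 488 [ 0.5705 -0.1236  0.5779 -0.1142  0.6084 -0.0818]
  tilt -0.001665928941031554 z0 0.23676704923037456 230
scene 0.1 449 [ 0.5909 -0.1228  0.615  -0.1013  0.6208 -0.0736]
  tilt -0.0018199906296555268 z0 0.23392447897239046 185
side 0.1 485 [ 0.5705 -0.1239  0.578  -0.1142  0.6083 -0.0824]
  tilt -0.0019607514233016556 z0 0.2367564006534734 236
scene 0.1 456 [ 0.5894 -0.1228  0.6152 -0.1016  0.621  -0.0737]
  tilt -0.0017908702578206682 z0 0.23383756768390457 187
t 31.75 tcp [ 0.5944 -0.0979  0.2452] jawhead 90.98 F [-0.0539  0.466  -0.4673] w 0.0262 tilt [-0.  0. -1.]
  shift(tool) [-0.0013 -0.0061  0.0007] rows 0.10033763681181981 twist -0.00028263724402678426
```

```bash
python3 -m inch '[[[-0.6,0,0,0,0],[-0.7,0,0,0,0],[-0.7,0,0,0,0],[-0.7,0,-0.0007,0,0],[-0.7,0,-0.0006,0,0],[-0.7,0,0,0,0],[-0.7,0,0,0,0]]]' 8; python3 -m inch '[[[-0.6,0,0,0,0],[-0.55,0,0,0,0],[-0.5,0,0,0,0],[-0.45,0,0,0,0],[-0.4,0,0,0,0],[-0.4,0,0,0,0],[-0.4,0,0,0,0],[-0.4,0,0,0,0]]]';python3 - <<'E'
from meas import *
for i in range(3): meas(.5958,-.099,((.1,.17),))
go(.5958,-.104,.2445,91)
E
```

```text
clock: 32.62
tcp_pos: [0.5944, -0.0991, 0.2452]
tcp_rot: [-0.009, 1.0, 0.0, -0.0]
force: [-0.3, 2.3, -0.4]
width: 0.0162
clock: 33.62
tcp_pos: [0.5944, -0.0992, 0.2452]
tcp_rot: [-0.009, 1.0, -0.0, -0.0]
force: [-0.5, 0.1, -0.3]
width: 0.026
side 0.1 494 [ 0.5703 -0.1249  0.5779 -0.1146  0.6101 -0.0818]
  tilt 0.0020270239781701232 z0 0.23680731606540614 239
scene 0.1 451 [ 0.5881 -0.1237  0.6149 -0.1023  0.6208 -0.0745]
  tilt -0.00014724480540856364 z0 0.23374671615912404 193
side 0.1 481 [ 0.5706 -0.1246  0.578  -0.1151  0.609  -0.0834]
  tilt 0.0010970049543886113 z0 0.23654240618289477 234
scene 0.1 451 [ 0.5896 -0.1237  0.6151 -0.1024  0.6212 -0.0747]
  tilt -0.0002809646680368548 z0 0.2339547132399829 185
side 0.1 490 [ 0.5704 -0.1249  0.5779 -0.1146  0.6101 -0.0825]
  tilt 0.001062600774562011 z0 0.23667464404328714 237
scene 0.1 454 [ 0.5899 -0.1237  0.6151 -0.1023  0.6212 -0.0748]
  tilt -0.0004336302279175504 z0 0.23383721922680278 174
t 33.92 tcp [ 0.5944 -0.0992  0.2453] jawhead 90.99 F [ 0.2984 -1.2103  0.1451] w 0.0264 tilt [ 0.  0. -1.]
  shift(tool) [-0.0013 -0.0048  0.0008] rows 0.08068688060967123 twist -0.0002519409728413774
```

The bar is level to about 1 mrad. I'll withdraw straight up and verify.

```bash
python3 -m inch '[[[-0.3,0,0,-0.001,0],[-0.2,0,0,-0.004,0],[-0.1,0,0,-0.01,0],[-0.1,0,0,-0.03,0],[-0.1,0.01,0,-0.05,0],[-0.1,0.05,0,-0.03,0],[-0.1,0.05,0,0,0],[-0.1,0.03,0,0,0]]]'; python3 -m inch '[[[-0.1,0,0,0,0],[-0.1,0,0,0,0],[-0.1,0,0,0,0],[-0.1,0,0,0,0]]]';python3 - <<'E'
from meas import *
for i in range(3): p,p2=meas(.5958,-.099,((.1,.17),))
go(.5,-.1,.36,91)
save('c7.png',cv2.resize(np.vstack([p[60:310,150:550],p2[120:330,150:550]]),(520,598)))
E
```

```text
clock: 34.92
tcp_pos: [0.4527, -0.1023, 0.3715]
tcp_rot: [-0.008, 1.0, 0.001, 0.001]
force: [0.3, 0.2, 0.8]
width: 0.0393
clock: 35.42
tcp_pos: [0.4549, -0.1016, 0.37]
tcp_rot: [-0.009, 1.0, -0.0, -0.0]
force: [-0.5, 0.0, -0.3]
width: 0.0395
side 0.1 481 [ 0.5705 -0.1249  0.5783 -0.1149  0.6085 -0.0825]
  tilt -0.00209469888212657 z0 0.23624094122091588 154
scene 0.1 447 [ 0.5898 -0.1238  0.6148 -0.1024  0.6208 -0.0747]
  tilt -2.9912790976420583e-05 z0 0.23381995934522268 182
side 0.1 494 [ 0.5705 -0.1247  0.5784 -0.115   0.6106 -0.082 ]
  tilt -0.026589010797118257 z0 0.2311530788550452 145
scene 0.1 452 [ 0.5904 -0.1236  0.6148 -0.1023  0.6209 -0.0749]
  tilt -5.601248562558577e-05 z0 0.23375642074860783 183
side 0.1 494 [ 0.5703 -0.1249  0.5781 -0.1148  0.6091 -0.082 ]
  tilt -0.007116962507770983 z0 0.235020510899327 150
scene 0.1 451 [ 0.5903 -0.1238  0.6151 -0.1024  0.6211 -0.0747]
  tilt 0.00030359852424703535 z0 0.23388998961047555 192
t 35.73 tcp [ 0.4545 -0.1017  0.3701] jawhead 90.98 F [ 0.2135  0.225  -1.3331] w 0.0395 tilt [-0.0003 -0.0001 -1.    ]
  shift(tool) [-0.0456  0.0009  0.0101] rows 0.7470775858925265 twist -0.0003401588697749505
```

View pics/c7.png

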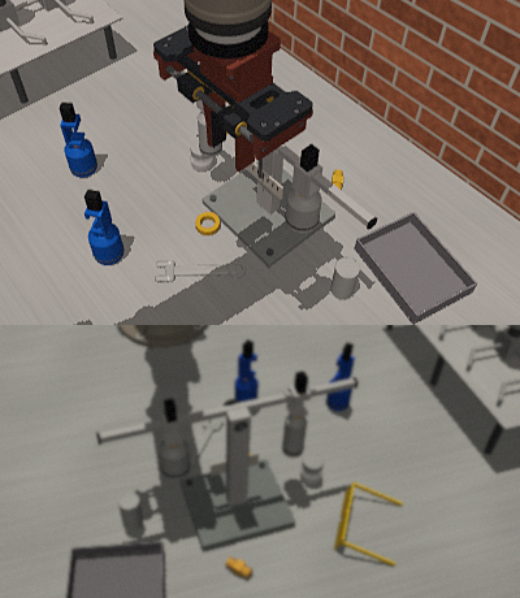

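Both cylinders hang, and the bystanders have not moved. The arm blocks the side view of the bar's left part, so I'll move it away for one clean reading.

```bash
python3 -m inch '[[[-0.1,0,-0.03,-0.01,0],[-0.1,0,-0.05,-0.01,0],[-0.1,0,-0.06,0,0],[-0.1,0,-0.06,0,0],[-0.1,0,-0.06,0,0],[-0.1,0,-0.05,0,0],[-0.1,0,-0.03,0,0],[-0.1,0,0,0,0]]]';python3 - <<'E'
from meas import *
for i in range(3): p,p2=meas(.5958,-.099,())
go(.5,-.1,.36,91)
E
```

```text
clock: 36.72
tcp_pos: [0.459, -0.4438, 0.3895]
tcp_rot: [-0.007, 1.0, -0.001, -0.001]
force: [0.8, 0.6, -0.2]
width: 0.0397
  tilt 0.0018004093296725037 z0 0.23670312307699073 240
  tilt -0.0010457495185042121 z0 0.23382811170274717 194
  tilt 0.00150046342006335 z0 0.23668785314959628 234
  tilt 0.0007201925132398192 z0 0.2340216829255567 179
  tilt 0.0013588415831953522 z0 0.23672494497343086 228
  tilt -0.000525918974420552 z0 0.23385089775360093 187
t 37.02 tcp [ 0.4609 -0.4403  0.3905] jawhead 91.1 F [0.3872 0.5196 0.5779] w 0.0398 tilt [ 0.0008  0.0007 -1.    ]
  shift(tool) [-0.0456  0.3395  0.0307] rows 5.50270036027973 twist 0.0016852851667476737
```

Minus the zero offsets measured at the start (0.0014 and 0.0012), the tilt is about 0.000 (side) and -0.0015 (scene). That is level, so I'm handing in.

```bash
python3 -c "
from bench import job_done; print(job_done())"
```

```text
the job is handed in; nothing more can be done
None
```

The job is done and handed in at about 37 s on the robot's clock. I hung the slim cylinder in the saddle on the left arm and let go of it. Then I hung the stout grey one on the right arm and slid it in four small steps to about 107 mm from the pivot.

**Last checks:**
- **Level:** with the arm well away, the bar's tilt reads about 0.000 rad from the side camera and -0.0015 rad from the scene camera. Both have their reading of the empty bar subtracted. The two cameras differ by about 1.5 mrad, which is close to the noise.
- **Pictures:** both cylinders hang freely, and the bystanders look unmoved. I compared them by eye only.

**What did not go cleanly:**
- **Pressing on the slim:** while handing it over, I briefly pressed it down with about 10 N once the bar was on its stop. I backed off to a light hold before releasing.
- **Spoiled readings:** three side-camera tilt readings were useless because the arm hid the bar. I moved the arm away and repeated them.

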